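# Kit the bare ferrite cores into their shadow-cut trays

### The job

Put away the four bare dark-grey ferrite cores on the measuring bench (ring, bar, U and cross): lay each one flat in the blue foam tray whose cut-out has its outline, fully down on the yellow floor. Leave the green-coated ring and the copper bar where they lie. Ferrite is brittle, so set the cores down gently instead of dropping them.

Things in the scene. Friction and masses are not known exactly. Their poses are not given: they have to be found in the camera images.
- ring_core: bare dark-grey ferrite ring core, loose, lying flat: 52 mm outside diameter, hole 28 mm, 30 mm high, 0.16 kg. Origin: centre of its underside; z up along its axis.
- bar_core: bare dark-grey ferrite bar core, loose, lying flat: 84 mm long (its x), 20 mm wide (its y), 30 mm high, 0.22 kg. Origin: centre of its underside; z up.
- u_core: bare dark-grey ferrite U core, loose, lying flat with the U seen from above: 52 mm along its x, 64 mm across the two legs along its y, 30 mm high, 0.24 kg. The back of the U (16 mm thick) is at -x, the U opens to +x; each leg is 14 mm thick, the slot between them 36 mm wide. Origin: centre of the 52 x 64 mm outline, at the underside; z up.
- cross_core: bare dark-grey ferrite cross (plus-shaped) core, loose, lying flat: 66 mm from arm end to arm end both along its x and its y, arms 20 mm wide, 30 mm high, 0.26 kg. Origin: centre of its underside; z up.
- green_ring: green-coated ring core of the same size as the bare ring (52 mm diameter, 30 mm high), loose; not part of the kit. Origin: centre of its underside.
- copper_bar: copper bar of the same size as the bare bar core (84 mm along its x, 20 mm along its y, 30 mm high), loose; not part of the kit. Origin: centre of its underside.
- ring_tray: fixed foam tray, 112 mm (x) by 104 mm (y), 12 mm high: 8 mm blue layer on a yellow base 4 mm thick. In its middle a round cut, 64 mm diameter, yellow floor showing; 6 mm of play round the core. Origin: underside centre, below the cut's centre; a seated core's origin is 4 mm above it.
- bar_tray: fixed foam tray, 112 mm (x) by 104 mm (y), 12 mm high: 8 mm blue layer on a yellow base 4 mm thick. In its middle a straight cut, 96 mm (x) by 32 mm (y), yellow floor showing; 6 mm of play round the core. Origin: underside centre, below the cut's centre; a seated core's origin is 4 mm above it.
- u_tray: fixed foam tray, 112 mm (x) by 104 mm (y), 12 mm high: 8 mm blue layer on a yellow base 4 mm thick. In its middle a U-shaped cut, 64 mm (x) by 76 mm (y), with a blue tongue 24 mm wide standing in from +x to x = -4 mm; core and tray x axes point the same way, yellow floor showing; 6 mm of play round the core. Origin: underside centre, below the cut's centre; a seated core's origin is 4 mm above it.
- cross_tray: fixed foam tray, 112 mm (x) by 104 mm (y), 12 mm high: 8 mm blue layer on a yellow base 4 mm thick. In its middle a plus-shaped cut, 78 mm end to end along x and y, arms 32 mm wide, yellow floor showing; 6 mm of play round the core. Origin: underside centre, below the cut's centre; a seated core's origin is 4 mm above it.
Mind the look-alikes: they are no part of the job. What is shaped like the bar_tray but pink or red is not meant.

How it is judged:
At the end, for the whole second after the job is handed in: Each of the four bare cores lies flat (within 0.12 rad) on the yellow floor of its own tray (its origin less than 7 mm above the tray's underside and within 11 mm of the tray's centre sideways), released and at rest (horizontal distance between ring_core and ring_tray below 0.011 m and z of ring_core in the frame of ring_tray below 0.007 m and angle between each of ring_core, bar_core, u_core, cross_core's own z axis and vertical below 0.12 rad and linear speed of each of ring_core, bar_core, u_core, cross_core below 0.02 m/s and angular speed of each of ring_core, bar_core, u_core, cross_core below 0.2 rad/s and contact force between each of ring_core, bar_core, u_core, cross_core and the fingers below 0.1 N and horizontal distance between bar_core and bar_tray below 0.011 m and z of bar_core in the frame of bar_tray below 0.007 m and horizontal distance between u_core and u_tray below 0.011 m and z of u_core in the frame of u_tray below 0.007 m and horizontal distance between cross_core and cross_tray below 0.011 m and z of cross_core in the frame of cross_tray below 0.007 m); the robot touches nothing.
It fails at once if the green ring is moved more than 20 mm (distance of green_ring from where it was at the start of the episode above 0.02 m).
It fails at once if the copper bar is moved more than 20 mm (distance of copper_bar from where it was at the start of the episode above 0.02 m).
It fails at once if a core is dropped or thrown: it moves faster than 0.7 m/s while not held (a free fall of some 25 mm) ((contact force between ring_core and the fingers below 0.05 N and linear speed of ring_core above 0.7 m/s) or (contact force between bar_core and the fingers below 0.05 N and linear speed of bar_core above 0.7 m/s) or (contact force between u_core and the fingers below 0.05 N and linear speed of u_core above 0.7 m/s) or (contact force between cross_core and the fingers below 0.05 N and linear speed of cross_core above 0.7 m/s)).
It also fails if it takes over 93 s, if anything falls off the work surface, if the arm or the gripper's body presses on something with over 40 N, if the wrist force passes 120 N, or if a joint passes its speed limit or range.

### The arm

A 7-joint arm with a two-finger parallel gripper is mounted at the origin on the work surface. World frame = base frame: x ahead of the robot, y to its left, z up, the work surface at z = 0. Lengths are in m, angles in rad, forces in N, time in s.
With the tool pointing down it reaches from about 0.425 to 0.925 m from the base axis. Payload 6.8 kg.
Tool frame: the origin (TCP) lies between the finger pads; the fingertips stand r.tip_extent ahead of it and the grasp point (between the pads) lies 5 mm behind it (r.tip_extent is the distance from the TCP to the fingertips, in m); y points along the fingers, x is the direction in which the jaws open and shut, and the axes are right-handed (so a half turn about y gives the same grasp; the last joint's range is limited). The gripper opens to 85 mm and grips with 20 to 120 N. Pads are 22 mm wide; open, the fingers measure 114 mm over their backs; the gripper's body (76 mm by 85 mm) begins 54 mm behind the grasp point. The pads swing forward as they close: fully open they stand 13 mm farther back than shut.
Start: joints at [1.142, 0.477, 0.022, 1.555, -0.011, 1.109, -0.083], TCP at [0.213, -0.641, 0.245] pointing down, gripper open.
Joint ranges: [-2.96, 2.96], [-0.34, 2.1], [-1.41, 1.46], [0.24, 2.44], [-1.37, 4.51], [0.17, 1.92], [-2.96, 2.96]. Speed limits (rad/s): [2.39, 2.39, 3.14, 3.14, 3.14, 3.14, 3.14].

### API

Orientations are given as a rotation vector (axis times angle).
In Python, from bench import r gives the robot as it stands.
- The arm moves only by the tool send_rows, never from a script. Its argument "plan" is a list of rows, each a list of 5 numbers: the shift along the tool's x, y, z in cm, then the turn about the tool's y in degrees, then the opening, from 0 (shut) to 1 (fully open). In form: [[dx, dy, dz, spin, grip], ...]. A call has 1 to 12 rows; each row shifts and turns the commanded pose from where the row before left it, along the tool's axes as they then stand; what a row does not reach is not made up. A row lasts 1/8 s, in which the tool goes at most 62.5 mm and 10.7 degrees, less where a joint would pass 70% of its speed; a pose out of reach is approached as far as the arm can. A call is refused whole if a number of a shift passes 6.25 or a number of a turn 10.7, either way. A call with a gripper value outside its range is refused whole. The fingers move at their own pace and stop on an object; "force" is the grip in N (left out, the last holds). Time passes only in rows, so rows that do not move let the fingers close. It gives the time, the measured TCP pose, the force and the opening at its end, in the units of the state.
- r.get_obs(): the state, without advancing time (a new reading comes with each control period).
- r.grab_frame(name): name is "scene" or "top"; returns a dict with "image" (384x512x3 uint8, red, green, blue), "camera_matrix" (3x3 intrinsics, pixels), "cam_to_world" (4x4, takes a point from camera to world coordinates). Camera axes: x right, y down, z forward; pixel columns grow to the right and rows downward; lengths in m; the calibration is good to about 2 mm. A picture is of the moment at which its call begins. There is no depth.
- r.hand_in(): hands the job in, once; it reports no verdict.
Trained networks look in the newest picture that a camera, given by its name, has taken for a name from the list of things; names that differ only in an ending like _2 or _b are one class to them, and where a whole thing is asked for, a point or a joint stands for the part that bears it (a point fixed in the world has none). Each returns a list of dicts, best first, with "p" (0 to 1); they miss things now and then, are a little off and sometimes report something else, mostly with a low value. They report only what shows in the picture. A call takes as long as a camera call. They do not tell look-alikes from the thing itself.
- r.recognise(camera, target): "rect" ([left, top, right, bottom] in pixels, round what is visible of it).
The state is a dict: "clock": time; "joints": joint angles; "qvel": joint speeds; "tau": joint torques, N m; "tcp_pos": TCP position; "orientation": TCP orientation; "contact_force": force on the tool from outside, world axes, zero at the start; "moment": the same for the moment, N m; "grip_width": finger opening in m.
Only numpy, scipy, OpenCV 4.12 (cv2) and the standard library are available. Lean on these libraries where they do the work, as an engineer would, in place of code of your own. Each camera call takes 0.05 s, during which the arm holds its last target.

## Working session

There is one attempt and no reset: what is moved stays moved. The work goes in short steps, Python scripts to look and compute and a tool call to move; the robot and the scene stay as the last step left them, time stands still between calls to the robot, and variables do not carry over. Pictures are saved under pics/ and viewed, and the job is handed in when it is done.

Besides the shell and the picture viewer there is one more tool, called as a command line: name --pt "numbers of a row" for each row, then --argument value for the rest. send_rows: Moves the arm, as the interface text tells. Its arguments: {"type":"object","properties":{"plan":{"type":"array","items":{"type":"array","items":{"type":"number"}}},"force":{"type":"number"}},"required":["plan"]}

```bash
ls; mkdir -p pics; python3 - <<'E'
from bench import r
import cv2,numpy as np
o=r.get_obs(); print({k:np.round(v,3).tolist() for k,v in o.items()}, r.tip_extent)
for n in ("top","scene"):
    f=r.grab_frame(n); cv2.imwrite(f"pics/{n}0.png",f["image"][:,:,::-1]); print(n,f["camera_matrix"].tolist(),np.round(f["cam_to_world"],4).tolist())
    for t in ["ring_core","bar_core","u_core","cross_core","green_ring","copper_bar","ring_tray","bar_tray","u_tray","cross_tray"]:
        print(t,[(np.round(d["rect"]).tolist(),round(d["p"],2)) for d in r.recognise(n,t)])
E
```

```text
pics
{'clock': 0.0, 'joints': [1.142, 0.478, 0.022, 1.556, -0.011, 1.109, -0.083], 'qvel': [0.001, 0.003, 0.001, -0.002, 0.0, 0.0, 0.001], 'tau': [0.0, -59.645, 1.608, -28.119, 0.012, 0.009, 0.0], 'tcp_pos': [0.213, -0.64, 0.244], 'orientation': [-1.343, 0.971, -0.968], 'contact_force': [0.557, -0.406, 0.473], 'moment': [0.011, -0.076, -0.026], 'grip_width': 0.085} 0.014
top [[485.09100058279176, 0.0, 259.71879370268044], [0.0, 485.09100058279176, 186.3329628371555], [0.0, 0.0, 1.0]] [[-0.0045, -0.9907, 0.1359, 0.2749], [-0.9999, 0.0063, 0.0128, 0.0201], [-0.0136, -0.1358, -0.9906, 1.3484], [0.0, 0.0, 0.0, 1.0]]
ring_core [([129.0, 178.0, 146.0, 191.0], 0.67)]
bar_core [([287.0, 177.0, 310.0, 208.0], 0.67), ([181.0, 180.0, 212.0, 207.0], 0.48)]
u_core [([178.0, 176.0, 210.0, 206.0], 0.9)]
cross_core [([398.0, 183.0, 421.0, 210.0], 0.92)]
green_ring [([239.0, 190.0, 258.0, 208.0], 0.78)]
copper_bar [([347.0, 171.0, 369.0, 200.0], 0.6)]
ring_tray [([337.0, 109.0, 375.0, 154.0], 0.79), ([180.0, 182.0, 208.0, 203.0], 0.28)]
bar_tray [([183.0, 227.0, 223.0, 269.0], 0.96), ([107.0, 222.0, 
[... 380 characters left out ...]
, [0.0, 0.0, 0.0, 1.0]]
ring_core [([332.0, 262.0, 349.0, 285.0], 0.84)]
bar_core []
u_core [([296.0, 223.0, 315.0, 247.0], 0.66)]
cross_core [([189.0, 124.0, 208.0, 138.0], 0.81), ([240.0, 167.0, 254.0, 190.0], 0.52)]
green_ring [([267.0, 188.0, 288.0, 214.0], 0.78), ([205.0, 214.0, 255.0, 258.0], 0.36)]
copper_bar [([201.0, 149.0, 230.0, 156.0], 0.74), ([190.0, 122.0, 208.0, 138.0], 0.24)]
ring_tray [([156.0, 164.0, 199.0, 196.0], 0.7)]
bar_tray [([358.0, 233.0, 408.0, 274.0], 0.91), ([206.0, 216.0, 255.0, 259.0], 0.82), ([313.0, 186.0, 360.0, 225.0], 0.68)]
u_tray [([174.0, 187.0, 223.0, 222.0], 0.84), ([199.0, 148.0, 229.0, 157.0], 0.45)]
cross_tray [([242.0, 254.0, 292.0, 297.0], 0.82)]
```

```bash
python3 - <<'E'
import cv2
a=cv2.imread("pics/top0.png"); cv2.imwrite("pics/t1.png",cv2.resize(a,(800,600),interpolation=cv2.INTER_CUBIC))
c=a[95:285,90:440]; cv2.imwrite("pics/t2.png",cv2.resize(c,(800,434),interpolation=cv2.INTER_CUBIC))
a=cv2.imread("pics/scene0.png"); cv2.imwrite("pics/s1.png",cv2.resize(a[100:310,140:420],(800,600),interpolation=cv2.INTER_CUBIC))
E
```

```text
(no output)
```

View pics/t1.png

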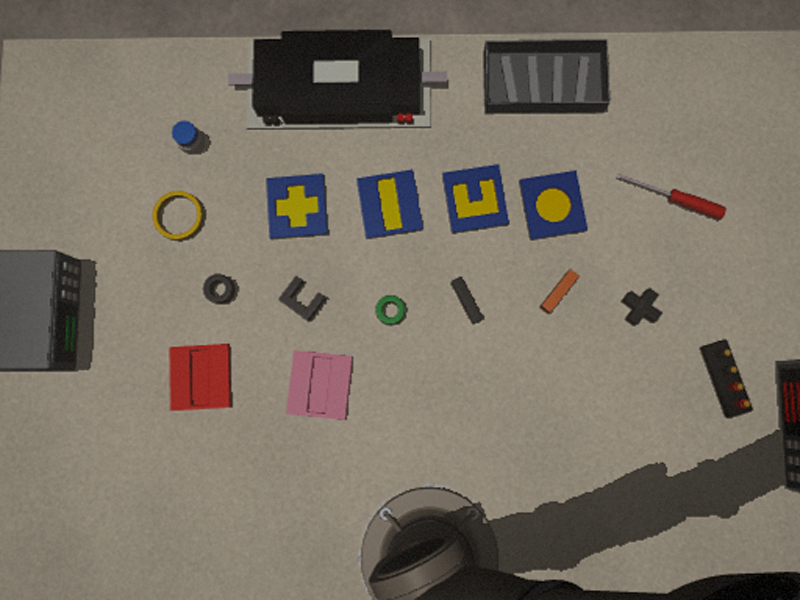

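View pics/t2.png

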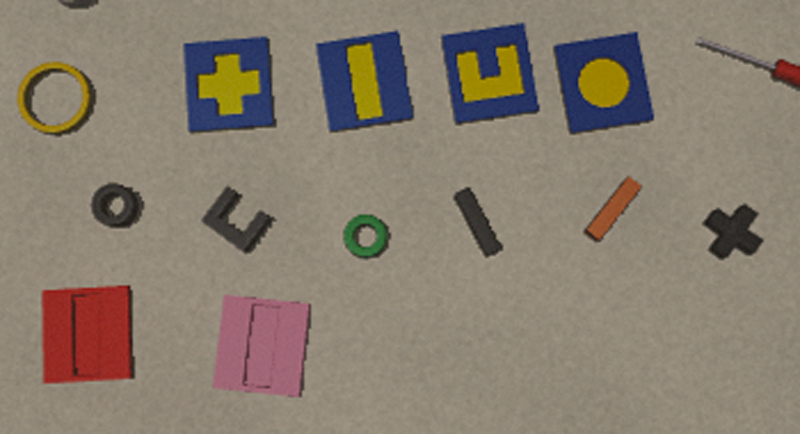

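View pics/s1.png

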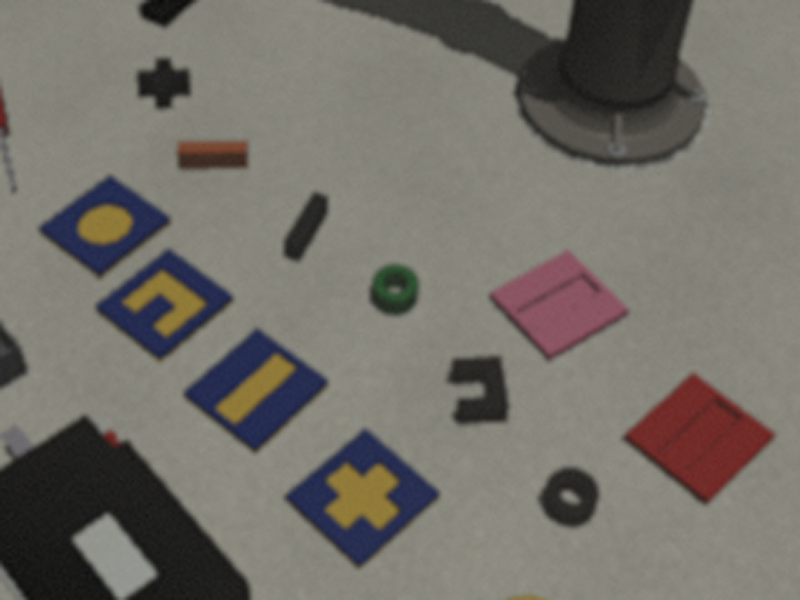

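The top picture shows the trays in a row: cross (297,206), bar (390,204), U (475,198), ring (553,205) in the 800x600 view. The bare cores are the ring (220,289), U (303,297), bar (467,300) and cross (641,306). The red and pink trays, the green ring and the copper bar are look-alikes. Next I'll fit poses by matching silhouettes.

```bash
cat > h.py <<'E'
import cv2,numpy as np
from scipy.optimize import minimize
from scipy.spatial.transform import Rotation as R
def rect(a,b,cx=0,cy=0): return np.array([[cx-a/2,cy-b/2],[cx+a/2,cy-b/2],[cx+a/2,cy+b/2],[cx-a/2,cy+b/2]])
def circ(d): t=np.linspace(0,2*np.pi,48,endpoint=False); return d/2*np.c_[np.cos(t),np.sin(t)]
# convex parts
P={'bar_core':[rect(.084,.020)],'cross_core':[rect(.066,.020),rect(.020,.066)],
 'u_core':[rect(.016,.064,-.018),rect(.052,.014,0,.025),rect(.052,.014,0,-.025)],
 'ring_core':[circ(.052)],'tray':[rect(.112,.104)]}
P['copper_bar']=P['bar_core'];P['green_ring']=P['ring_core']
def proj(f,p):
    K=f["camera_matrix"];T=f["cam_to_world"]
    c=(np.c_[p]-T[:3,3])@T[:3,:3]; q=c@K.T; return q[:,:2]/q[:,2:]
def render(f,name,x,y,a,z0,h,box,S=8):
    x0,y0,x1,y1=box; im=np.zeros(((y1-y0)*S,(x1-x0)*S),np.uint8)
    Rm=np.array([[np.cos(a),-np.sin(a)],[np.sin(a),np.cos(a)]])
    def pix(p,z): return ((proj(f,np.c_[p@Rm.T+[x,y],np.full(len(p),z)])+.5-[x0,y0])*S-.5)
    for p in P[name]:
        hull=cv2.convexHull(np.r_[pix(p,z0),pix(p,z0+h)].astype(np.float32))
        cv2.fillPoly(im,[np.round(hull*16).astype(np.int32)],255,shift=4)
    if name in('ring_core','green_ring'):
        A=np.zeros_like(im);B=A.copy()
        cv2.fillPoly(A,[np.round(pix(circ(.028),z0)*16).astype(np.int32)],255,shift=4)
        cv2.fillPoly(B,[np.round(pix(circ(.028),z0+h)*16).astype(np.int32)],255,shift=4)
        im[(A>0)&(B>0)]=0
    m=cv2.resize(im,(x1-x0,y1-y0),interpolation=cv2.INTER_AREA)/255.
    return cv2.GaussianBlur(m,(0,0),.5)
def unproj(f,uv,z):
    K=f["camera_matrix"];T=f["cam_to_world"]
    d=T[:3,:3]@np.linalg.inv(K)@[uv[0],uv[1],1]; return T[:3,3]+d*(z-T[2,3])/d[2]
def fit(f,soft,name,c,z0,h,box,yaws):
    s=soft[box[1]:box[3],box[0]:box[2]]; best=None
    def cost(v): return ((render(f,name,v[0],v[1],v[2],z0,h,box)-s)**2).sum()
    for a in yaws:
        r_=minimize(cost,[c[0],c[1],a],method='Nelder-Mead',options=dict(initial_simplex=[[c[0]-.006,c[1]-.006,a-.1],[c[0]+.008,c[1],a],[c[0],c[1]+.008,a],[c[0],c[1],a+.2]],xatol=1e-4,fatol=1e-3))
        if best is None or r_.fun<best.fun: best=r_
    return best
def darksoft(img,thr=(45,95)):
    g=img.max(2).astype(float); return np.clip((thr[1]-g)/(thr[1]-thr[0]),0,1)
def bluesoft(img):
    i=img.astype(float); b=np.clip((i[...,2]-i[...,0]+10)/40,0,1); y=np.clip((i[...,0]-i[...,2]-60)/60,0,1); return np.clip(b+y,0,1)
E
python3 - <<'E'
import cv2,numpy as np
a=cv2.imread("pics/top0.png")[:,:,::-1]
print(a[192:202:1,287:312].max(2)); print(a[130,255:282])
print(a[178:194,126:150].max(2))
E
```

```text
[[153 149 145 146 151 148 153  79  41  53  56  61  54  53  56  55  40 139
  151 148 148 144 149 152 149]
 [152 152 153 150 146 148 149 105  48  55  60  56  57  58  57  53  46 138
  152 153 148 147 148 145 149]
 [150 149 150 148 141 142 148 147  78  37  58  56  58  58  57  56  48  39
  137 150 148 146 143 144 147]
 [149 146 146 147 146 149 145 151 114  54  52  58  60  55  53  52  54  50
  130 148 147 147 147 142 148]
 [148 147 147 146 149 151 153 150 159  85  35  51  60  56  53  55  57  51
   42 126 147 147 148 148 152]
 [144 146 147 149 145 152 156 155 154 113  50  54  60  59  58  59  55  52
   50  62 139 157 153 150 147]
 [147 147 151 146 145 148 153 148 154 159  85  36  58  59  58  55  59  51
   53  45 139 159 152 151 148]
 [149 147 146 147 148 148 147 148 147 155 113  56  52  56  58  60  52  53
   50  47 132 148 150 148 146]
 [150 146 147 153 150 146 148 148 149 155 157 103  49  54  62  58  58  57
   55  48  49 129 149 149 149]
 [148 150 151 154 146 146 151 150 152 148 156 111  63  47  58  60  57  55
   59  51  52  44 122 145 150]]
[[ 64  63  88]
 [ 40  56 106]
 [ 44  58 106]
 [ 4
[... 1273 characters left out ...]
43 148 152  86  54  54  60  41  36  36  64  64 127 147 151 147  92
   57  62  69  45  37  33]
 [144 146 148 150 114  64  54  55  61  48  33  52  70  61 131 142  87  59
   57  64  64  45  38  38]
 [144 144 150 152 153  86  57  59  56  60  50  47  60  48  80  58  54  61
   63  66  46  43  37  42]
 [143 148 152 148 149 106  68  54  55  57  60  53  61  59  61  57  53  64
   67  51  41  35  41  57]
 [143 143 144 141 142 150 108  77  59  61  60  62  61  60  62  64  61  72
   52  43  42  39  54  67]
 [141 142 140 141 142 142 150 127  85  62  67  61  61  62  57  68  55  39
   35  32  37  49  87  85]
 [143 143 146 148 147 146 148 153 156 110  83  66  46  39  36  32  35  36
   38  40  48  85 147 153]]
```

```bash
cat >> h.py <<'E'
def render2(f,name,x,y,a,z0,h,box,L,lv=(148,66,39,57),S=6):
    x0,y0,x1,y1=box; im=np.full(((y1-y0)*S,(x1-x0)*S),lv[0],np.uint8)
    Rm=np.array([[np.cos(a),-np.sin(a)],[np.sin(a),np.cos(a)]])
    def pix(p,z,o=(0,0)): return ((proj(f,np.c_[p@Rm.T+[x,y]+np.array(o),np.full(len(p),z)])+.5-[x0,y0])*S-.5)
    def fill(q,v): cv2.fillPoly(im,[np.round(q*16).astype(np.int32)],int(v),shift=4)
    L=np.array(L)
    ring=name in('ring_core','green_ring')
    def hullset(A,B,v):
        M=np.zeros_like(im)
        for p in P[name]: cv2.fillPoly(M,[np.round(cv2.convexHull(np.r_[A(p),B(p)].astype(np.float32))*16).astype(np.int32)],1,shift=4)
        if ring:
            a_=np.zeros_like(im);b_=a_.copy();c=circ(.028)
            cv2.fillPoly(a_,[np.round(A(c)*16).astype(np.int32)],1,shift=4);cv2.fillPoly(b_,[np.round(B(c)*16).astype(np.int32)],1,shift=4)
            M[(a_>0)&(b_>0)]=0
        im[M>0]=v
    hullset(lambda p:pix(p,z0),lambda p:pix(p,z0,L*h),lv[1])
    hullset(lambda p:pix(p,z0),lambda p:pix(p,z0+h),lv[2])
    hullset(lambda p:pix(p,z0+h),lambda p:pix(p,z0+h),lv[3])
    m=cv2.resize(im,(x1-x0,y1-y0),interpolation=cv2.INTER_AREA).astype(float)
    return cv2.GaussianBlur(m,(0,0),.4)
def fit2(f,name,c,z0,h,box,yaws,L,lv=(148,66,39,57),opt=False):
    g=f["image"].max(2).astype(float)[box[1]:box[3],box[0]:box[2]]; best=None
    def cost(v): return ((render2(f,name,v[0],v[1],v[2],z0,h,box,v[3:5] if len(v)>3 else L,lv)-g)**2).mean()
    for a in yaws:
        s=np.array([.006,.006,.15]+([.15,.15] if opt else [])); v0=np.array([c[0],c[1],a]+(list(L) if opt else []))
        sx=[v0-s*.5]+[v0+s*e for e in np.eye(len(s))]
        r_=minimize(cost,v0,method='Nelder-Mead',options=dict(initial_simplex=sx,xatol=1e-4,fatol=1e-2,maxiter=400))
        if best is None or r_.fun<best.fun: best=r_
    return best
E
cat > fitall.py <<'E'
from bench import r
from h import *
B={'top':dict(ring_core=[129,175,152,195],u_core=[178,175,210,206],bar_core=[287,175,312,208],cross_core=[396,182,424,210],green_ring=[238,188,262,210],copper_bar=[343,170,371,202]),
'scene':dict(ring_core=[328,262,352,286],u_core=[296,223,320,249],bar_core=[239,166,257,192],cross_core=[187,120,208,139],green_ring=[267,188,288,214],copper_bar=[200,147,230,160])}
T={'top':dict(cross_tray=[169,110,210,154],bar_tray=[227,107,272,154],u_tray=[282,104,328,150],ring_tray=[332,108,377,155]),
'scene':dict(cross_tray=[239,250,294,299],bar_tray=[203,214,256,259],u_tray=[173,186,222,226],ring_tray=[153,160,200,197])}
for n in ('top','scene'):
    f=r.grab_frame(n); s=bluesoft(f["image"])
    for k,b in B[n].items():
        b=[b[0]-4,b[1]-4,b[2]+4,b[3]+4]
        g=f["image"].max(2)[b[1]:b[3],b[0]:b[2]]
        c=unproj(f,[(b[0]+b[2])/2,(b[1]+b[3])/2],.02)
        lv=[148,66,39,57]
        lv[0]=float(np.percentile(g,80))
        if k=='green_ring': lv[3]=110;lv[2]=80
        if k=='copper_bar': lv[3]=180;lv[2]=110
        o=fit2(f,k,c,0,.03,b,[0] if 'ring' in k else np.arange(-3,3,.5) if k=='u_core' else np.arange(0,3.1,.4),[-.3,-.3],lv,True)
        print(n,k,np.round(o.x,4),np.degrees(o.x[2]).round(1),round(o.fun,1))
    for k,b in T[n].items():
        b=[b[0]-4,b[1]-4,b[2]+4,b[3]+4]
        c=unproj(f,[(b[0]+b[2])/2,(b[1]+b[3])/2],.006)
        o=fit(f,s,'tray',c,0,.012,b,[-.3,-.15,0,.15,.3])
        print(n,k,np.round(o.x,4),np.degrees(o.x[2]).round(1),round(o.fun,1))
E
python3 fitall.py
```

```text
top ring_core [ 0.4645  0.3702 -0.0037  0.0305 -0.1431] -0.2 72.2
top u_core [ 4.461e-01  2.219e-01 -6.335e-01  4.000e-04 -1.425e-01] -36.3 46.9
top bar_core [ 0.4421 -0.0699  0.4752  0.0219 -0.1169] 27.2 43.0
top cross_core [ 4.280e-01 -3.771e-01  9.244e-01 -6.000e-04 -1.116e-01] 53.0 60.8
top green_ring [ 0.4259  0.0676  0.2001 -0.0151 -0.1968] 11.5 85.1
top copper_bar [ 0.5361 -0.1253  0.8778  0.1678 -0.4363] 50.3 205.1
top cross_tray [0.6183 0.2367 0.0763] 4.4 75.2
top bar_tray [0.621  0.0676 0.1559] 8.9 59.3
top u_tray [ 0.6297 -0.0885  0.1434] 8.2 79.0
top ring_tray [ 0.6169 -0.2295  0.1525] 8.7 60.4
scene ring_core [ 0.4649  0.3707 -0.0735 -0.1146 -0.1337] -4.2 98.8
scene u_core [ 0.4461  0.2228 -0.6486 -0.0464 -0.1757] -37.2 84.8
scene bar_core [ 0.4408 -0.0695  3.6336 -0.2578 -0.2927] 208.2 80.9
scene cross_core [ 0.4268 -0.3763  0.9468 -0.2808 -0.5183] 54.2 98.4
scene green_ring [ 0.4244  0.0656  0.0098 -0.3985 -0.3507] 0.6 173.5
scene copper_bar [ 0.4988 -0.3019  2.3496 -1.5413  2.2999] 134.6 290.1
scene cross_tray [0.6153 0.2351 0.0638] 3.7 285.0
scene bar_tray [0.618  0.0649 0.1461] 8.4 273.9
scene u_tray [ 0.6264 -0.0914  0.1528] 8.8 440.7
scene ring_tray [ 0.6128 -0.2322  0.1619] 9.3 265.3
```

```bash
cat > fity.py <<'E'
from bench import r
from h import *
C={'cross_tray':[rect(.078,.032),rect(.032,.078)],'bar_tray':[rect(.096,.032)],'ring_tray':[circ(.064)],
'u_tray':[rect(.024+.004,.076,-.018),rect(.064,.026,0,.025),rect(.064,.026,0,-.025)]}
T0=dict(cross_tray=[.618,.236,.07],bar_tray=[.62,.067,.15],u_tray=[.629,-.0885,.145],ring_tray=[.616,-.23,.15])
def rm(f,parts,v,z,box,S=8):
    x0,y0,x1,y1=box; im=np.zeros(((y1-y0)*S,(x1-x0)*S),np.uint8); a=v[2]
    Rm=np.array([[np.cos(a),-np.sin(a)],[np.sin(a),np.cos(a)]])
    for p in parts:
        q=(proj(f,np.c_[p@Rm.T+v[:2],np.full(len(p),z)])+.5-[x0,y0])*S-.5
        cv2.fillPoly(im,[np.round(q*16).astype(np.int32)],255,shift=4)
    return im
for n in ('top','scene'):
    f=r.grab_frame(n); i=f["image"].astype(float)
    s=np.clip((i[...,0]-i[...,2]-30)/60,0,1)
    for k,v0 in T0.items():
        u=proj(f,np.array([[v0[0],v0[1],.008]]))[0].astype(int); b=[u[0]-26,u[1]-26,u[0]+26,u[1]+26]
        sb=s[b[1]:b[3],b[0]:b[2]]
        def ren(v):
            m=np.minimum(rm(f,C[k],v,.004,b),rm(f,C[k],v,.012,b)); return cv2.GaussianBlur(cv2.resize(m,(52,52),interpolation=cv2.INTER_AREA)/255.,(0,0),.5)
        o=minimize(lambda v:((ren(v)-sb)**2).sum(),v0,method='Nelder-Mead',options=dict(initial_simplex=[v0,np.add(v0,[.006,0,0]),np.add(v0,[0,.006,0]),np.add(v0,[0,0,.1])]))
        print(n,k,o.x.round(4),np.degrees(o.x[2]).round(1),round(o.fun,1),sb.sum().round())
E
python3 fity.py
python3 - <<'E'
from bench import r
from h import *
o=r.get_obs(); print(R.from_rotvec(o['orientation']).as_matrix().round(3),o['clock'])
E
```

```text
top cross_tray [0.6173 0.2358 0.0814] 4.7 14.6 427.0
top bar_tray [0.6202 0.0673 0.1522] 8.7 10.5 347.0
top u_tray [ 0.6287 -0.0884  0.1601] 9.2 9.9 449.0
top ring_tray [ 0.6154 -0.2289  0.2228] 12.8 6.9 367.0
scene cross_tray [0.6169 0.2362 0.0783] 4.5 11.6 338.0
scene bar_tray [0.6196 0.0677 0.1525] 8.7 18.8 224.0
scene u_tray [ 0.6279 -0.0882  0.1399] 8.0 68.3 278.0
scene ring_tray [ 0.6146 -0.2283  0.2266] 13.0 61.1 224.0
[[ 0.315  0.     0.949]
 [-0.949  0.     0.315]
 [-0.    -1.     0.   ]] 1.3
```

Both cameras agree to about 1 mm on every core and cut. I'll start with the cross.

```bash
cat > plan.py <<'E'
from bench import r
from h import *
import sys,json
def state():
    o=r.get_obs(); M=R.from_rotvec(o['orientation']).as_matrix()
    return np.array(o['tcp_pos']),np.degrees(np.arctan2(M[1,0],M[0,0])),M,o
def plan(segs):
    """segs: (x,y,z,phi_deg,n,grip); from measured pose"""
    p,ph,M,o=state(); print('t',round(o['clock'],2),'tcp',p.round(4),'phi',round(ph,1),'w',round(o['grip_width'],4),'F',np.round(o['contact_force'],1),'tip',r.tip_extent,'tilt',M[:,1].round(3))
    rows=[]
    for x,y,z,t,n,g in segs:
        for i in range(n):
            k=n-i; d=(np.array([x,y,z])-p)/k; dphi=((t-ph+180)%360-180)/k
            c,s=np.cos(np.radians(ph)),np.sin(np.radians(ph))
            row=[round(100*(d[0]*c+d[1]*s),2),round(-100*d[2],2),round(100*(-d[0]*s+d[1]*c),2),round(-dphi,1),g]
            rows.append([v+0 for v in row])
            p=p+np.array([row[0]*c-row[2]*s,row[0]*s+row[2]*c,-row[1]])/100; ph-=row[3]
    print(len(rows),json.dumps(rows))
if __name__=="__main__": plan(eval(sys.argv[1]))
E
python3 plan.py "[(.4274,-.3767,.10,-36.5,9,0)]"
```

```text
t 1.3 tcp [ 0.2129 -0.6405  0.2453] phi -71.6 w 0.0853 F [-0.8  0.1  0.9] tip 0.014 tilt [ 0.  0. -1.]
9 [[-2.03, 1.61, 3.19, -3.9, 0], [-1.81, 1.62, 3.32, -3.9, 0], [-1.58, 1.61, 3.43, -3.9, 0], [-1.34, 1.62, 3.53, -3.9, 0], [-1.1, 1.61, 3.62, -3.9, 0], [-0.85, 1.62, 3.68, -3.9, 0], [-0.6, 1.61, 3.73, -3.9, 0], [-0.34, 1.62, 3.76, -3.9, 0], [-0.09, 1.61, 3.78, -3.9, 0]]
```

send_rows --pt "-2.0 1.6 3.2 -3.9 0" --pt "-1.8 1.6 3.3 -3.9 0" --pt "-1.6 1.6 3.4 -3.9 0" --pt "-1.3 1.6 3.5 -3.9 0" --pt "-1.1 1.6 3.6 -3.9 0" --pt "-0.9 1.6 3.7 -3.9 0" --pt "-0.6 1.6 3.7 -3.9 0" --pt "-0.3 1.6 3.8 -3.9 0" --pt "-0.1 1.6 3.8 -3.9 0" --force 50

```text
clock: 2.42
tcp_pos: [0.428, -0.3764, 0.1011]
orientation: [-1.513, 0.497, -0.498]
contact_force: [1.2, -1.1, -1.2]
grip_width: 0.0
```

```bash
python3 plan.py "[(.4274,-.3767,.10,-36.5,2,1)]"
```

```text
t 2.42 tcp [ 0.428  -0.3764  0.1011] phi -36.4 w 0.0 F [ 1.2 -1.1 -1.2] tip 0.014 tilt [ 0.001 -0.    -1.   ]
2 [[-0.02, 0.05, -0.03, 0.0, 1], [-0.01, 0.06, -0.03, 0.1, 1]]
```

```bash
python3 - <<'E'
from bench import r
from h import *
f=r.grab_frame("scene"); np.save('/tmp/sc_shut.npy',f["image"])
p=r.get_obs()['tcp_pos']
for z in (0,.014): print(proj(f,np.array([[p[0],p[1],p[2]-z]])))
a=f["image"][60:160,140:260,::-1]; cv2.imwrite("pics/shut.png",cv2.resize(a,None,fx=6,fy=6,interpolation=cv2.INTER_CUBIC))
E
```

```text
[[194.17882097 111.9623022 ]]
[[194.63019619 115.05635124]]
```

send_rows --pt "0 0 0 0 1" --pt "0 0 0 0 1" --pt "0 0 0 0 1" --pt "0 0 0 0 1"

```text
clock: 2.98
tcp_pos: [0.4267, -0.378, 0.1016]
orientation: [-1.513, 0.5, -0.501]
contact_force: [0.7, -0.4, -0.0]
grip_width: 0.0723
```

```bash
python3 - <<'E'
from bench import r
from h import *
f=r.grab_frame("scene")
print(r.get_obs()['grip_width'])
a=f["image"][60:160,140:260,::-1]; cv2.imwrite("pics/open.png",cv2.resize(a,None,fx=6,fy=6,interpolation=cv2.INTER_CUBIC))
E
```

```text
0.07893671635822624
```

View pics/shut.png

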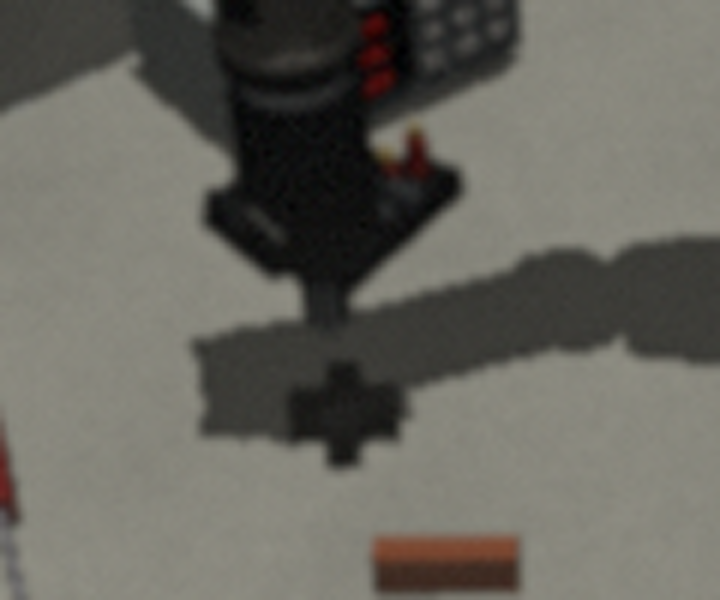

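View pics/open.png

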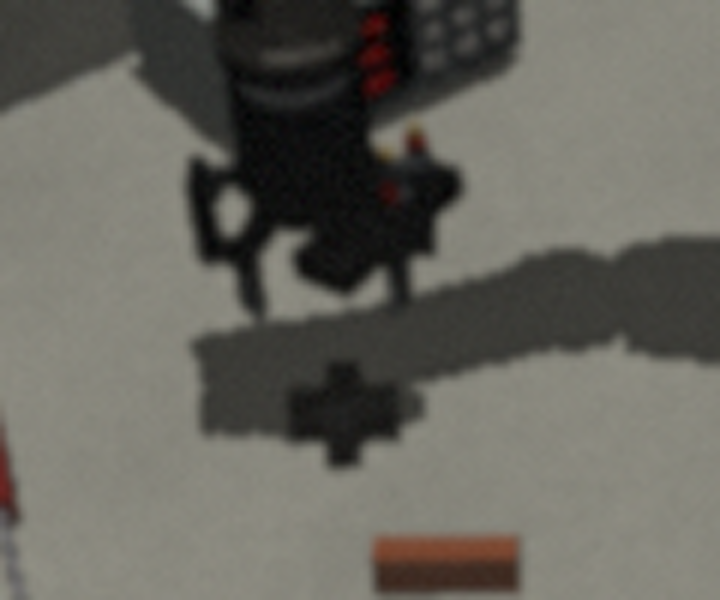

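Shut, the tips sit 14 mm ahead of the TCP. Open, they sit roughly level with it. At 66 mm I expect about 7.5 mm, so I'll grip with the TCP at z = 19 mm.

```bash
python3 plan.py "[(.4274,-.3767,.06,-36.3,2,1),(.4274,-.3767,.019,-36.3,4,1)]"
```

```text
t 3.02 tcp [ 0.4268 -0.3778  0.1016] phi -36.6 w 0.0789 F [ 0.9  0.  -0.9] tip 0.014 tilt [ 0. -0. -1.]
6 [[-0.01, 2.08, 0.06, -0.1, 1], [-0.01, 2.08, 0.07, -0.2, 1], [0.0, 1.02, 0.0, 0.0, 1], [0.0, 1.03, 0.0, 0.0, 1], [0.0, 1.02, 0.0, 0.0, 1], [0.0, 1.03, 0.0, 0.0, 1]]
```

send_rows --pt "0 2.1 0.1 -0.3 1" --pt "0 2.1 0 0 1" --pt "0 1.0 0 0 1" --pt "0 1.0 0 0 1" --pt "0 1.0 0 0 1" --pt "0 1.0 0 0 1" --pt "0 0 0 0 1"

```text
clock: 3.9
tcp_pos: [0.4273, -0.376, 0.0185]
orientation: [-1.513, 0.496, -0.494]
contact_force: [0.1, -0.3, -0.1]
grip_width: 0.0859
```

send_rows --pt "0 0 0 0 0" --pt "0 0 0 0 0" --pt "0 0 0 0 0" --pt "0 0 0 0 0" --force 60

```text
clock: 4.4
tcp_pos: [0.4282, -0.3766, 0.02]
orientation: [-1.514, 0.494, -0.496]
contact_force: [0.4, 0.1, 7.0]
grip_width: 0.0646
```

```bash
python3 plan.py "[(.4274,-.3767,.11,-36.5,3,0),(.617,.236,.11,4.6,12,0)]"
```

```text
t 4.4 tcp [ 0.4282 -0.3766  0.02  ] phi -36.2 w 0.0646 F [0.4 0.1 7. ] tip 0.014 tilt [ 0.001 -0.001 -1.   ]
15 [[-0.02, -3.0, -0.02, 0.1, 0], [-0.02, -3.0, -0.02, 0.1, 0], [-0.02, -3.0, -0.01, 0.1, 0], [-1.77, 0.0, 5.04, -3.4, 0], [-1.47, 0.0, 5.14, -3.4, 0], [-1.16, 0.0, 5.22, -3.4, 0], [-0.85, 0.0, 5.28, -3.4, 0], [-0.53, 0.0, 5.32, -3.4, 0], [-0.22, 0.0, 5.34, -3.4, 0], [0.1, 0.0, 5.34, -3.5, 0], [0.43, 0.0, 5.33, -3.4, 0], [0.74, 0.0, 5.29, -3.5, 0], [1.06, 0.0, 5.24, -3.4, 0], [1.38, 0.0, 5.16, -3.5, 0], [1.68, 0.0, 5.07, -3.4, 0]]
```

send_rows --pt "0 -0.5 0 0 0" --pt "0 -2.0 0 0 0" --pt "0 -3.0 0 0 0" --pt "0 -3.0 0 0 0" --pt "0 0 0 0 0"

```text
clock: 5.03
tcp_pos: [0.4288, -0.3772, 0.1062]
orientation: [-1.515, 0.492, -0.498]
contact_force: [-0.8, 0.1, -2.3]
grip_width: 0.0646
```

```bash
python3 plan.py "[(.617,.236,.105,4.6,12,0)]"
```

```text
t 5.03 tcp [ 0.4288 -0.3772  0.1062] phi -36.2 w 0.0646 F [-0.8  0.1 -2.3] tip 0.014 tilt [ 0.003 -0.003 -1.   ]
12 [[-1.76, 0.01, 5.05, -3.4, 0], [-1.45, 0.01, 5.14, -3.4, 0], [-1.14, 0.01, 5.22, -3.4, 0], [-0.83, 0.01, 5.28, -3.4, 0], [-0.52, 0.01, 5.32, -3.4, 0], [-0.2, 0.01, 5.34, -3.4, 0], [0.11, 0.01, 5.35, -3.4, 0], [0.43, 0.01, 5.33, -3.4, 0], [0.75, 0.01, 5.29, -3.4, 0], [1.06, 0.01, 5.24, -3.4, 0], [1.37, 0.01, 5.17, -3.4, 0], [1.67, 0.01, 5.08, -3.4, 0]]
```

Held: the force fell by about 2.5 N, which matches the core's weight.

send_rows --pt "-1.8 0 5.0 -3.4 0" --pt "-1.5 0 5.1 -3.4 0" --pt "-1.1 0 5.2 -3.4 0" --pt "-0.8 0 5.3 -3.4 0" --pt "-0.5 0 5.3 -3.4 0" --pt "-0.2 0 5.3 -3.4 0" --pt "0.1 0 5.3 -3.4 0" --pt "0.4 0 5.3 -3.4 0" --pt "0.8 0 5.3 -3.4 0" --pt "1.1 0 5.2 -3.4 0" --pt "1.4 0 5.2 -3.4 0" --pt "1.7 0 5.1 -3.4 0"

```text
clock: 6.52
tcp_pos: [0.6154, 0.2362, 0.1023]
orientation: [-1.571, -0.062, 0.066]
contact_force: [1.7, -0.8, -2.2]
grip_width: 0.0646
```

send_rows --pt "0 0 0 0 0" --pt "0 0 0 0 0"

```text
clock: 6.78
tcp_pos: [0.615, 0.2343, 0.1024]
orientation: [-1.572, -0.061, 0.065]
contact_force: [-0.3, -1.4, -3.1]
grip_width: 0.0648
```

```bash
cat > chk.py <<'E'
import sys
from bench import r
from h import *
n,name,x,y=sys.argv[1],sys.argv[2],float(sys.argv[3]),float(sys.argv[4])
for c in n.split(','):
    f=r.grab_frame(c); u=proj(f,np.array([[x,y,.05]]))[0].astype(int)
    a=f["image"][max(0,u[1]-50):u[1]+50,max(0,u[0]-60):u[0]+60,::-1]; cv2.imwrite(f"pics/{name}_{c}.png",cv2.resize(a,None,fx=5,fy=5,interpolation=cv2.INTER_CUBIC))
E
python3 plan.py "[(.617,.236,.06,4.6,2,0),(.617,.236,.026,4.6,4,0)]"; python3 chk.py scene c1 .617 .236
```

```text
t 6.78 tcp [0.615  0.2343 0.1024] phi 4.6 w 0.0648 F [-0.3 -1.4 -3.1] tip 0.014 tilt [-0.003 -0.002 -1.   ]
6 [[0.11, 2.12, 0.08, 0.0, 0], [0.11, 2.12, 0.07, 0.0, 0], [0.0, 0.85, 0.0, 0.0, 0], [0.0, 0.85, 0.0, 0.0, 0], [0.0, 0.85, 0.0, 0.0, 0], [0.0, 0.85, 0.0, 0.0, 0]]
```

View pics/c1_scene.png

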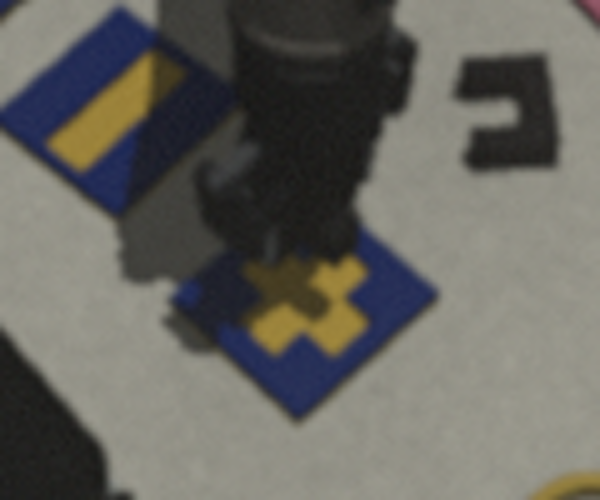

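send_rows --pt "0.1 2.1 0.1 0 0" --pt "0.1 2.1 0.1 0 0" --pt "0 1.0 0 0 0" --pt "0 1.0 0 0 0" --pt "0 0.8 0 0 0" --pt "0 0.5 0 0 0" --pt "0 0 0 0 0"

```text
clock: 7.7
tcp_pos: [0.6178, 0.2373, 0.0291]
orientation: [-1.57, -0.063, 0.063]
contact_force: [-1.0, 0.5, -2.7]
grip_width: 0.0649
```

```bash
python3 plan.py "[(.617,.236,.024,4.6,1,0)]"
```

```text
t 7.7 tcp [0.6178 0.2373 0.0291] phi 4.6 w 0.0649 F [-1.   0.5 -2.7] tip 0.014 tilt [-0. -0. -1.]
1 [[-0.09, 0.51, -0.12, 0.0, 0]]
```

send_rows --pt "-0.1 0.2 -0.1 0 0" --pt "0 0.2 0 0 0" --pt "0 0.1 0 0 0" --pt "0 0 0 0 0"

```text
clock: 8.2
tcp_pos: [0.617, 0.2362, 0.0243]
orientation: [-1.57, -0.063, 0.063]
contact_force: [1.1, 0.1, -2.9]
grip_width: 0.0646
```

send_rows --pt "0 0.1 0 0 0" --pt "0 0 0 0 0"

```text
clock: 8.45
tcp_pos: [0.6171, 0.2363, 0.024]
orientation: [-1.57, -0.063, 0.062]
contact_force: [-2.2, -0.3, 5.5]
grip_width: 0.0647
```

Contact: the vertical force went from -2.9 to +5.5 N, at 4 mm above the pick height as expected. Releasing and going on to the ring.

send_rows --pt "0 0 0 0 0.9" --pt "0 0 0 0 1" --pt "0 0 0 0 1" --pt "0 -1.0 0 0 1" --pt "0 -3.0 0 0 1" --pt "0 -3.0 0 0 1"

```text
clock: 9.2
tcp_pos: [0.617, 0.2363, 0.0946]
orientation: [-1.57, -0.063, 0.063]
contact_force: [1.3, 0.4, 0.2]
grip_width: 0.0851
```

```bash
python3 plan.py "[(.4647,.3705,.09,20,5,1),(.4647,.3705,.022,20,6,1)]"
```

```text
t 9.2 tcp [0.617  0.2363 0.0946] phi 4.6 w 0.0851 F [1.3 0.4 0.2] tip 0.014 tilt [ 0.  0. -1.]
11 [[-2.82, 0.09, 2.92, -3.1, 1], [-2.66, 0.09, 3.07, -3.1, 1], [-2.49, 0.09, 3.2, -3.1, 1], [-2.31, 0.09, 3.34, -3.1, 1], [-2.13, 0.1, 3.45, -3.0, 1], [0.0, 1.13, 0.0, 0.0, 1], [0.0, 1.13, 0.0, 0.0, 1], [0.0, 1.13, 0.0, 0.0, 1], [0.0, 1.14, 0.0, 0.0, 1], [0.0, 1.13, 0.0, 0.0, 1], [0.0, 1.14, 0.0, 0.0, 1]]
```

send_rows --pt "-2.8 0.1 2.9 -3.1 1" --pt "-2.7 0.1 3.1 -3.1 1" --pt "-2.5 0.1 3.2 -3.1 1" --pt "-2.3 0.1 3.3 -3.1 1" --pt "-2.1 0.1 3.5 -3.0 1" --pt "0 0 0 0 1" --pt "0 0 0 0 1"

```text
clock: 10.07
tcp_pos: [0.4654, 0.3704, 0.0888]
orientation: [-1.554, -0.274, 0.273]
contact_force: [0.3, 0.4, -0.5]
grip_width: 0.0851
```

```bash
python3 plan.py "[(.4647,.3705,.09,20,1,1),(.4647,.3705,.022,20,6,1)]"; python3 chk.py top,scene c2 .617 .236; cd pics; python3 -c "
import cv2;cv2.imwrite('c2.png',cv2.resize(cv2.hconcat([cv2.imread('c2_top.png')[:500,:600],cv2.imread('c2_scene.png')[:500,:600]]),(800,333)))"
```

```text
t 10.07 tcp [0.4654 0.3704 0.0888] phi 20.0 w 0.0851 F [ 0.3  0.4 -0.5] tip 0.014 tilt [ 0.001 -0.    -1.   ]
7 [[-0.06, -0.12, 0.04, 0.0, 1], [0.0, 1.13, 0.0, 0.0, 1], [0.0, 1.13, 0.0, 0.0, 1], [0.0, 1.13, 0.0, 0.0, 1], [0.0, 1.14, 0.0, 0.0, 1], [0.0, 1.13, 0.0, 0.0, 1], [0.0, 1.14, 0.0, 0.0, 1]]
```

View pics/c2.png

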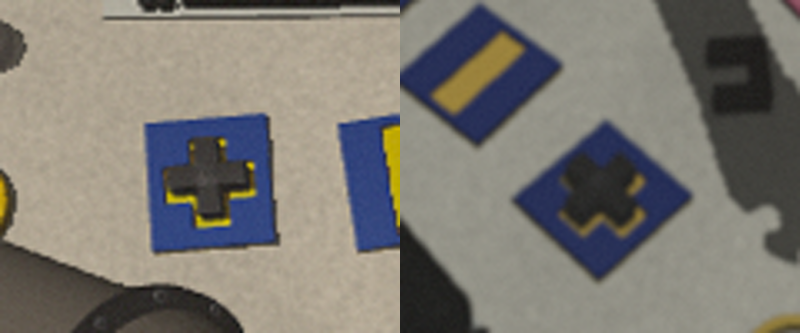

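The cross is seated in its cut, with yellow showing around it in both views. Ring next.

send_rows --pt "-0.1 2.0 0 0 1" --pt "0 2.0 0 0 1" --pt "0 1.2 0 0 1" --pt "0 1.0 0 0 1" --pt "0 0.5 0 0 1" --pt "0 0 0 0 1" --pt "0 0 0 0 0" --pt "0 0 0 0 0" --pt "0 0 0 0 0" --pt "0 0 0 0 0"

```text
clock: 11.42
tcp_pos: [0.4642, 0.3706, 0.0224]
orientation: [-1.553, -0.275, 0.273]
contact_force: [-2.1, -1.2, 6.6]
grip_width: 0.0502
```

send_rows --pt "0 0 0 0 0" --pt "0 -0.5 0 0 0" --pt "0 -2.0 0 0 0" --pt "0 -3.0 0 0 0" --pt "0 -2.5 0 0 0" --pt "0 0 0 0 0"

```text
clock: 12.18
tcp_pos: [0.4651, 0.3716, 0.1043]
orientation: [-1.551, -0.277, 0.27]
contact_force: [0.2, -0.2, -1.8]
grip_width: 0.0504
```

```bash
python3 plan.py "[(.615,-.2286,.102,0,12,0)]"
```

```text
t 12.18 tcp [0.4651 0.3716 0.1043] phi 20.0 w 0.0504 F [ 0.2 -0.2 -1.8] tip 0.014 tilt [ 0.004  0.003 -1.   ]
12 [[-0.53, 0.02, -5.13, 1.7, 0], [-0.38, 0.02, -5.14, 1.7, 0], [-0.23, 0.02, -5.15, 1.7, 0], [-0.08, 0.02, -5.15, 1.7, 0], [0.08, 0.02, -5.16, 1.6, 0], [0.22, 0.02, -5.15, 1.7, 0], [0.37, 0.02, -5.14, 1.6, 0], [0.52, 0.02, -5.13, 1.7, 0], [0.67, 0.02, -5.11, 1.6, 0], [0.81, 0.02, -5.09, 1.7, 0], [0.96, 0.01, -5.07, 1.6, 0], [1.11, 0.02, -5.03, 1.7, 0]]
```

send_rows --pt "-0.5 0 -5.1 1.7 0" --pt "-0.4 0 -5.1 1.7 0" --pt "-0.2 0 -5.2 1.7 0" --pt "-0.1 0 -5.2 1.7 0" --pt "0.1 0 -5.2 1.6 0" --pt "0.2 0 -5.2 1.7 0" --pt "0.4 0 -5.1 1.6 0" --pt "0.5 0 -5.1 1.7 0" --pt "0.7 0 -5.1 1.6 0" --pt "0.8 0 -5.1 1.7 0" --pt "1.0 0 -5.1 1.6 0" --pt "1.1 0 -5.0 1.7 0"

```text
clock: 13.68
tcp_pos: [0.6144, -0.2318, 0.1005]
orientation: [-1.57, 0.002, -0.0]
contact_force: [0.0, 0.7, -1.8]
grip_width: 0.0505
```

send_rows --pt "0 0 0 0 0" --pt "0 0 0 0 0"

```text
clock: 13.92
tcp_pos: [0.6142, -0.2295, 0.1004]
orientation: [-1.57, 0.001, 0.001]
contact_force: [-0.2, 1.0, -1.9]
grip_width: 0.0507
```

```bash
python3 plan.py "[(.615,-.2286,.028,0,6,0)]"
```

```text
t 13.93 tcp [ 0.6142 -0.2295  0.1004] phi -0.0 w 0.0507 F [-0.2  1.  -1.9] tip 0.014 tilt [-0.001  0.001 -1.   ]
6 [[0.01, 1.21, 0.02, 0.0, 0], [0.01, 1.21, 0.01, 0.0, 0], [0.02, 1.21, 0.02, 0.0, 0], [0.01, 1.2, 0.01, 0.0, 0], [0.02, 1.21, 0.02, 0.0, 0], [0.01, 1.2, 0.01, 0.0, 0]]
```

send_rows --pt "0.1 2.0 0.1 0 0" --pt "0 2.0 0 0 0" --pt "0 1.5 0 0 0" --pt "0 1.0 0 0 0" --pt "0 0.6 0 0 0" --pt "0 0.2 0 0 0" --pt "0 0 0 0 0"

```text
clock: 14.8
tcp_pos: [0.6161, -0.2293, 0.0286]
orientation: [-1.571, -0.0, -0.001]
contact_force: [0.4, -0.3, -0.8]
grip_width: 0.0503
```

send_rows --pt "0 0.1 0 0 0" --pt "0 0 0 0 0"

```text
clock: 15.05
tcp_pos: [0.6159, -0.2293, 0.0276]
orientation: [-1.571, -0.0, -0.001]
contact_force: [-0.3, 0.4, -1.2]
grip_width: 0.0501
```

Pick height was 22.4 mm, so contact should come at about 26.4 mm.

send_rows --pt "-0.1 0.1 0 0 0" --pt "0 0 0 0 0"

```text
clock: 15.3
tcp_pos: [0.615, -0.2292, 0.0265]
orientation: [-1.571, -0.0, -0.001]
contact_force: [0.1, -0.7, -0.2]
grip_width: 0.05
```

send_rows --pt "0 0.05 0 0 0" --pt "0 0 0 0 0"

```text
clock: 15.55
tcp_pos: [0.615, -0.2293, 0.0264]
orientation: [-1.571, 0.0, -0.001]
contact_force: [-1.7, 0.2, 5.8]
grip_width: 0.0499
```

Contact. Releasing, then to the U core.

send_rows --pt "0 0 0 0 0.8" --pt "0 0 0 0 1" --pt "0 0 0 0 1" --pt "0 -1.0 0 0 1" --pt "0 -3.0 0 0 1" --pt "0 -3.0 0 0 1"

```text
clock: 16.3
tcp_pos: [0.6148, -0.2291, 0.0971]
orientation: [-1.571, 0.0, -0.0]
contact_force: [0.6, 0.5, -0.5]
grip_width: 0.0857
```

```bash
python3 -c "
import numpy as np
a=np.radians(-36.7);print(.446-.005*np.cos(a),.2223-.005*np.sin(a))
a=np.radians(8.6);print(.6283-.005*np.cos(a),-.0883-.005*np.sin(a))"
python3 plan.py "[(.442,.2253,.10,53.3,10,1)]"
```

```text
0.44199112177878125 0.2252881257348776
0.6233562180947649 -0.08904767671721855
t 16.3 tcp [ 0.6148 -0.2291  0.0971] phi -0.0 w 0.0857 F [ 0.6  0.5 -0.5] tip 0.014 tilt [ 0.  0. -1.]
10 [[-1.73, -0.03, 4.54, -5.3, 1], [-1.3, -0.03, 4.68, -5.3, 1], [-0.86, -0.03, 4.79, -5.3, 1], [-0.42, -0.03, 4.84, -5.3, 1], [0.03, -0.03, 4.86, -5.4, 1], [0.49, -0.03, 4.84, -5.3, 1], [0.93, -0.03, 4.77, -5.4, 1], [1.38, -0.03, 4.66, -5.3, 1], [1.8, -0.03, 4.52, -5.4, 1], [2.22, -0.02, 4.33, -5.3, 1]]
```

send_rows --pt "-1.7 0 4.5 -5.3 1" --pt "-1.3 0 4.7 -5.3 1" --pt "-0.9 0 4.8 -5.3 1" --pt "-0.4 0 4.8 -5.3 1" --pt "0 0 4.9 -5.4 1" --pt "0.5 0 4.8 -5.3 1" --pt "0.9 0 4.8 -5.4 1" --pt "1.4 0 4.7 -5.3 1" --pt "1.8 0 4.5 -5.4 1" --pt "2.2 0 4.3 -5.3 1" --pt "0 0 0 0 1" --pt "0 0 0 0 1"

```text
clock: 17.8
tcp_pos: [0.4421, 0.2242, 0.0961]
orientation: [-1.447, -0.725, 0.725]
contact_force: [0.8, -1.1, -0.5]
grip_width: 0.0856
```

```bash
python3 plan.py "[(.442,.2253,.019,53.3,6,1)]";python3 chk.py top,scene r2 .615 -.229; cd pics; python3 -c "
import cv2;cv2.imwrite('r2.png',cv2.resize(cv2.hconcat([cv2.imread('r2_top.png')[:500,:600],cv2.imread('r2_scene.png')[:500,:600]]),(800,333)))"
```

```text
t 17.8 tcp [0.4421 0.2242 0.0961] phi 53.2 w 0.0856 F [ 0.8 -1.1 -0.5] tip 0.014 tilt [ 0.001 -0.001 -1.   ]
6 [[0.01, 1.29, 0.01, 0.0, 1], [0.01, 1.28, 0.01, 0.0, 1], [0.01, 1.29, 0.01, 0.0, 1], [0.02, 1.28, 0.01, 0.0, 1], [0.01, 1.29, 0.02, 0.0, 1], [0.02, 1.28, 0.01, -0.1, 1]]
```

View pics/r2.png

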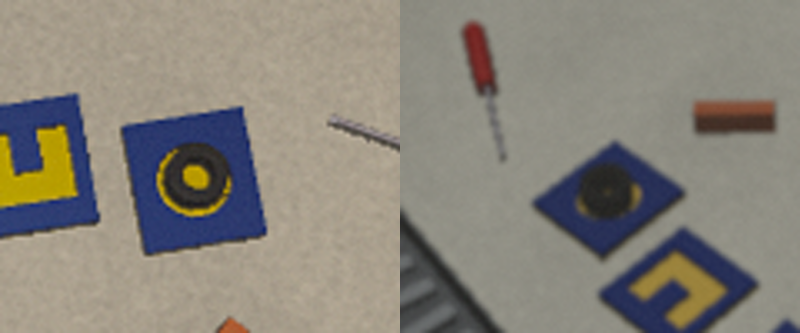

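The ring is seated in the round cut, with yellow around and inside it. U core next.

send_rows --pt "0.1 2.0 0.1 0 1" --pt "0 2.0 0 0 1" --pt "0 1.8 0 0 1" --pt "0 1.2 0 0 1" --pt "0 0.7 0 0 1" --pt "0 0 0 0 1" --pt "0 0 0 0 0" --pt "0 0 0 0 0" --pt "0 0 0 0 0" --pt "0 0 0 0 0" --pt "0 0 0 0 0"

```text
clock: 19.27
tcp_pos: [0.4419, 0.2263, 0.0196]
orientation: [-1.447, -0.726, 0.725]
contact_force: [-0.2, -1.1, 6.0]
grip_width: 0.0626
```

send_rows --pt "0 -0.5 0 0 0" --pt "0 -2.0 0 0 0" --pt "0 -3.0 0 0 0" --pt "0 -2.5 0 0 0" --pt "0 0 0 0 0"

```text
clock: 19.9
tcp_pos: [0.4426, 0.2266, 0.1004]
orientation: [-1.447, -0.728, 0.722]
contact_force: [0.9, -0.0, -2.7]
grip_width: 0.0625
```

```bash
python3 plan.py "[(.6234,-.089,.1,98.6,8,0)]"
```

```text
t 19.9 tcp [0.4426 0.2266 0.1004] phi 53.3 w 0.0625 F [ 0.9 -0.  -2.7] tip 0.014 tilt [ 0.003  0.002 -1.   ]
8 [[-1.81, 0.0, -4.17, -5.7, 0], [-2.21, 0.01, -3.97, -5.7, 0], [-2.6, 0.0, -3.73, -5.7, 0], [-2.96, 0.01, -3.45, -5.6, 0], [-3.28, 0.0, -3.15, -5.7, 0], [-3.58, 0.01, -2.81, -5.6, 0], [-3.83, 0.0, -2.45, -5.7, 0], [-4.05, 0.01, -2.05, -5.6, 0]]
```

send_rows --pt "-1.8 0 -4.2 -5.7 0" --pt "-2.2 0 -4.0 -5.7 0" --pt "-2.6 0 -3.7 -5.7 0" --pt "-3.0 0 -3.5 -5.6 0" --pt "-3.3 0 -3.2 -5.7 0" --pt "-3.6 0 -2.8 -5.6 0" --pt "-3.8 0 -2.5 -5.7 0" --pt "-4.0 0 -2.0 -5.6 0" --pt "0 0 0 0 0" --pt "0 0 0 0 0"

```text
clock: 21.15
tcp_pos: [0.6224, -0.0892, 0.0974]
orientation: [-1.133, -1.317, 1.318]
contact_force: [0.1, 0.5, -3.0]
grip_width: 0.0625
```

```bash
python3 plan.py "[(.6231,-.089,.026,98.6,6,0)]"
```

```text
t 21.15 tcp [ 0.6224 -0.0892  0.0974] phi 98.6 w 0.0625 F [ 0.1  0.5 -3. ] tip 0.014 tilt [-0.002  0.001 -1.   ]
6 [[0.0, 1.19, -0.01, 0.0, 0], [0.0, 1.19, -0.01, 0.0, 0], [0.0, 1.19, -0.01, 0.0, 0], [0.0, 1.19, -0.01, 0.0, 0], [0.0, 1.19, -0.02, 0.0, 0], [0.01, 1.19, -0.01, 0.0, 0]]
```

Contact expected at a TCP height of about 23.6 mm.

send_rows --pt "0 2.0 -0.1 0 0" --pt "0 2.0 0 0 0" --pt "0 1.5 0 0 0" --pt "0 1.0 0 0 0" --pt "0 0.6 0 0 0" --pt "0 0.1 0 0 0" --pt "0 0 0 0 0"

```text
clock: 22.02
tcp_pos: [0.6247, -0.0896, 0.0273]
orientation: [-1.135, -1.319, 1.318]
contact_force: [-0.3, 0.8, -2.2]
grip_width: 0.0627
```

```bash
python3 plan.py "[(.6231,-.089,.024,98.6,1,0)]";python3 chk.py top,scene u1 .6231 -.089; cd pics; python3 -c "
import cv2;cv2.imwrite('u1.png',cv2.resize(cv2.hconcat([cv2.imread('u1_top.png')[:500,:600],cv2.imread('u1_scene.png')[:500,:600]]),(800,333)))"
```

```text
t 22.02 tcp [ 0.6247 -0.0896  0.0273] phi 98.6 w 0.0627 F [-0.3  0.8 -2.2] tip 0.014 tilt [ 0.001 -0.    -1.   ]
1 [[0.08, 0.33, 0.15, 0.0, 0]]
```

View pics/u1.png

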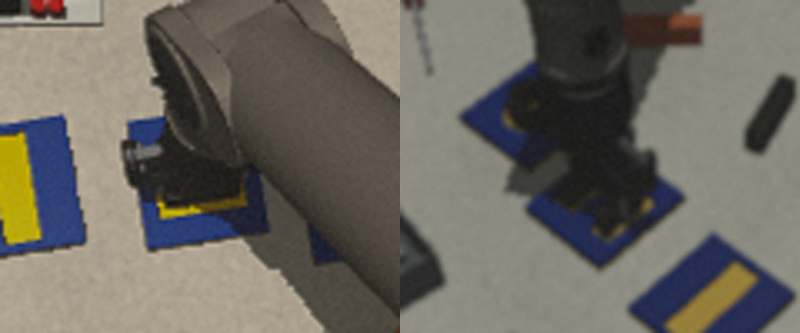

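The U hangs over its cut with the opening facing away from the robot. I'll trim the position and lower it.

send_rows --pt "0.1 0.1 0.15 0 0" --pt "0 0.1 0 0 0" --pt "0 0.1 0 0 0" --pt "0 0 0 0 0"

```text
clock: 22.62
tcp_pos: [0.6228, -0.0888, 0.0238]
orientation: [-1.135, -1.319, 1.319]
contact_force: [1.3, -0.3, -2.1]
grip_width: 0.0627
```

send_rows --pt "0 0.1 0 0 0" --pt "0 0 0 0 0"

```text
clock: 22.88
tcp_pos: [0.6228, -0.0888, 0.0237]
orientation: [-1.135, -1.318, 1.319]
contact_force: [-3.7, -1.3, 5.8]
grip_width: 0.063
```

Contact at the expected height. Releasing, then to the bar.

send_rows --pt "0 0 0 0 0.9" --pt "0 0 0 0 1" --pt "0 0 0 0 1" --pt "0 -1.0 0 0 1" --pt "0 -3.0 0 0 1" --pt "0 -3.0 0 0 1"

```text
clock: 23.62
tcp_pos: [0.6228, -0.0886, 0.0941]
orientation: [-1.134, -1.319, 1.319]
contact_force: [0.4, -0.2, -0.3]
grip_width: 0.0854
```

```bash
python3 plan.py "[(.4415,-.0697,.1,117.6,5,1)]"; python3 plan.py "[(.4415,-.0697,.1,-62.4,17,1)]"|head -1
```

```text
t 23.62 tcp [ 0.6228 -0.0886  0.0941] phi 98.6 w 0.0854 F [ 0.4 -0.2 -0.3] tip 0.014 tilt [ 0.  0. -1.]
5 [[0.92, -0.12, 3.53, -3.8, 1], [1.15, -0.12, 3.46, -3.8, 1], [1.37, -0.12, 3.38, -3.8, 1], [1.59, -0.12, 3.27, -3.8, 1], [1.81, -0.11, 3.17, -3.8, 1]]
t 23.62 tcp [ 0.6228 -0.0886  0.0941] phi 98.6 w 0.0854 F [ 0.4 -0.2 -0.3] tip 0.014 tilt [ 0.  0. -1.]
```

send_rows --pt "0.9 -0.1 3.5 -3.8 1" --pt "1.2 -0.1 3.5 -3.8 1" --pt "1.4 -0.1 3.4 -3.8 1" --pt "1.6 -0.1 3.3 -3.8 1" --pt "1.8 -0.1 3.2 -3.8 0.6" --pt "0 0 0 0 0.6" --pt "0 0 0 0 0.6"

```text
clock: 24.5
tcp_pos: [0.4416, -0.0698, 0.0985]
orientation: [-0.944, -1.555, 1.553]
contact_force: [1.7, -0.1, 0.9]
grip_width: 0.0513
```

```bash
python3 plan.py "[(.4415,-.0697,.025,117.6,6,.6)]";python3 chk.py top,scene u2 .6231 -.089; cd pics; python3 -c "
import cv2;cv2.imwrite('u2.png',cv2.resize(cv2.hconcat([cv2.imread('u2_top.png')[:500,:600],cv2.imread('u2_scene.png')[:500,:600]]),(800,333)))"
```

```text
t 24.5 tcp [ 0.4416 -0.0698  0.0985] phi 117.5 w 0.0513 F [ 1.7 -0.1  0.9] tip 0.014 tilt [ 0.002 -0.    -1.   ]
6 [[0.0, 1.23, 0.0, 0.0, 0.6], [0.0, 1.22, 0.0, 0.0, 0.6], [0.0, 1.23, 0.0, 0.0, 0.6], [0.0, 1.22, 0.0, 0.0, 0.6], [0.01, 1.23, 0.0, 0.0, 0.6], [0.0, 1.22, 0.01, -0.1, 0.6]]
```

View pics/u2.png

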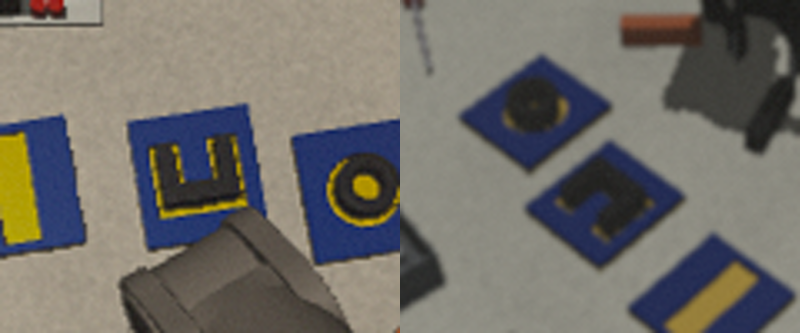

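The U is seated, with yellow all round it. Bar next.

send_rows --pt "0 2.0 0 0 0.6" --pt "0 2.0 0 0 0.6" --pt "0 1.6 0 0 0.6" --pt "0 1.1 0 0 0.6" --pt "0 0.6 0 0 0.6" --pt "0 0 0 0 0.6" --pt "0 0 0 0 0" --pt "0 0 0 0 0" --pt "0 0 0 0 0" --pt "0 0 0 0 0" --pt "0 0 0 0 0"

```text
clock: 25.98
tcp_pos: [0.4409, -0.0697, 0.0255]
orientation: [-0.943, -1.555, 1.554]
contact_force: [-1.2, 1.3, 6.0]
grip_width: 0.019
```

send_rows --pt "0 -0.5 0 0 0" --pt "0 -2.0 0 0 0" --pt "0 -3.0 0 0 0" --pt "0 -2.0 0 0 0" --pt "0 0 0 0 0"

```text
clock: 26.6
tcp_pos: [0.4412, -0.0699, 0.1008]
orientation: [-0.945, -1.555, 1.554]
contact_force: [0.1, 0.6, -2.3]
grip_width: 0.0183
```

```bash
python3 plan.py "[(.62,.0675,.1,98.7,6,0)]"
```

```text
t 26.6 tcp [ 0.4412 -0.0699  0.1008] phi 117.5 w 0.0183 F [ 0.1  0.6 -2.3] tip 0.014 tilt [ 0.002 -0.001 -1.   ]
6 [[0.65, 0.01, -3.7, 3.1, 0], [0.85, 0.01, -3.66, 3.1, 0], [1.05, 0.02, -3.61, 3.2, 0], [1.25, 0.01, -3.55, 3.1, 0], [1.44, 0.02, -3.47, 3.2, 0], [1.63, 0.01, -3.39, 3.1, 0]]
```

send_rows --pt "0.6 0 -3.7 3.1 0" --pt "0.8 0 -3.7 3.1 0" --pt "1.1 0 -3.6 3.2 0" --pt "1.3 0 -3.5 3.1 0" --pt "1.4 0 -3.5 3.2 0" --pt "1.6 0 -3.4 3.1 0" --pt "0 0 0 0 0" --pt "0 0 0 0 0"

```text
clock: 27.6
tcp_pos: [0.6184, 0.0668, 0.0982]
orientation: [-1.131, -1.319, 1.324]
contact_force: [0.3, -0.6, -2.7]
grip_width: 0.0186
```

```bash
python3 plan.py "[(.62,.0675,.031,98.7,6,0)]"
```

```text
t 27.6 tcp [0.6184 0.0668 0.0982] phi 98.8 w 0.0186 F [ 0.3 -0.6 -2.7] tip 0.014 tilt [-0.003 -0.001 -1.   ]
6 [[0.01, 1.12, -0.03, 0.0, 0], [0.01, 1.12, -0.03, 0.0, 0], [0.01, 1.12, -0.03, 0.0, 0], [0.0, 1.12, -0.03, 0.0, 0], [0.01, 1.12, -0.03, 0.1, 0], [0.0, 1.12, -0.02, 0.0, 0]]
```

send_rows --pt "0 2.0 -0.1 0 0" --pt "0 2.0 0 0 0" --pt "0 1.4 0 0 0" --pt "0 0.9 0 0 0" --pt "0 0.4 0 0 0" --pt "0 0 0 0 0" --pt "0 0 0 0 0"

```text
clock: 28.48
tcp_pos: [0.6211, 0.0677, 0.0334]
orientation: [-1.133, -1.322, 1.321]
contact_force: [0.5, 1.0, -2.0]
grip_width: 0.0186
```

send_rows --pt "0 0.1 0 0 0" --pt "0 0 0 0 0"

```text
clock: 28.72
tcp_pos: [0.6207, 0.0675, 0.032]
orientation: [-1.133, -1.321, 1.321]
contact_force: [-0.4, 0.3, -2.0]
grip_width: 0.0185
```

send_rows --pt "0 0.1 0 0 0" --pt "0 0.1 0 0 0" --pt "0 0 0 0 0"

```text
clock: 29.1
tcp_pos: [0.6205, 0.0675, 0.0296]
orientation: [-1.133, -1.321, 1.321]
contact_force: [-0.4, -0.7, -2.7]
grip_width: 0.0187
```

send_rows --pt "0 0.1 0 0 0" --pt "0 0 0 0 0"

```text
clock: 29.35
tcp_pos: [0.6207, 0.0675, 0.0295]
orientation: [-1.133, -1.321, 1.322]
contact_force: [-2.2, -0.7, 5.0]
grip_width: 0.0184
```

send_rows --pt "0 0 0 0 0.5" --pt "0 0 0 0 0.5" --pt "0 0 0 0 0.5" --pt "0 -1.0 0 0 0.5" --pt "0 -3.0 0 0 0.5" --pt "0 -4.0 0 0 0.5" --pt "0 -5.0 0 0 0.5"

```text
clock: 30.22
tcp_pos: [0.6201, 0.0674, 0.16]
orientation: [-1.132, -1.32, 1.322]
contact_force: [0.2, -0.8, 0.4]
grip_width: 0.0426
```

send_rows --pt "0 -2 4 0 0.5" --pt "0 -2 5 0 0.5" --pt "0 0 5 0 0.5" --pt "0 0 4 0 0.5" --pt "0 0 0 0 0.5" --pt "0 0 0 0 0.5"

```text
clock: 30.98
tcp_pos: [0.4438, 0.0401, 0.1996]
orientation: [-1.135, -1.322, 1.32]
contact_force: [0.5, 0.0, 0.1]
grip_width: 0.0426
```

```bash
cat > fin.py <<'E'
from bench import r
from h import *
print(r.get_obs()['clock'],r.get_obs()['tcp_pos'])
T=dict(ring_core=[.615,-.2286,0],bar_core=[.62,.0675,.152],u_core=[.6283,-.0883,.15],cross_core=[.617,.236,.08])
for n in("top","scene"):
    f=r.grab_frame(n); cv2.imwrite(f"pics/fin_{n}.png",cv2.resize(f["image"],(800,600),interpolation=cv2.INTER_CUBIC)[:,:,::-1])
    i=f["image"].astype(int); dark=np.clip((85-i.max(2))/30.,0,1)
    for k,v in T.items():
        u=proj(f,np.array([[v[0],v[1],.02]]))[0].astype(int); b=[u[0]-17,u[1]-17,u[0]+17,u[1]+17]
        o=fit(f,dark,k,v,.004,.03,b,[v[2]]); print(n,k,'off mm',((o.x[:2]-v[:2])*1000).round(1),'dyaw',np.degrees(o.x[2]-v[2]).round(1),round(o.fun,1))
    for k,v in dict(green_ring=[.425,.067],copper_bar=[.5,-.2]).items(): print(k,r.recognise(n,k)[:1])
E
python3 fin.py
```

```text
30.975 [0.44378417 0.04014433 0.19956374]
top ring_core off mm [ 1.7 -0.4] dyaw 0.1 22.7
top bar_core off mm [38.4  5.5] dyaw -0.1 54.0
top u_core off mm [2.1 0.8] dyaw 0.1 28.0
top cross_core off mm [ 1.7 -1.7] dyaw 1.2 31.2
green_ring []
copper_bar [{'rect': [344.7, 171.5, 367.8, 202.4], 'p': 0.79}]
scene ring_core off mm [1.2 1.2] dyaw 8.0 32.3
scene bar_core off mm [1.5 1.1] dyaw -1.7 20.3
scene u_core off mm [0.8 2.7] dyaw -0.4 40.5
scene cross_core off mm [ 0.6 -2.9] dyaw 0.6 23.2
green_ring [{'rect': [269.2, 189.7, 289.2, 212.6], 'p': 0.76}]
copper_bar [{'rect': [202.8, 147.6, 229.0, 158.8], 'p': 0.71}]
```

View pics/fin_top.png

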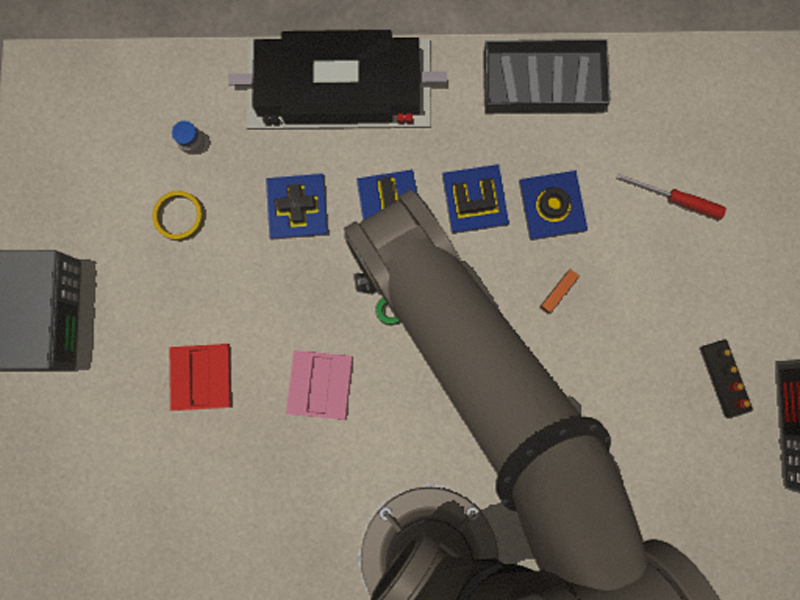

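View pics/fin_scene.png

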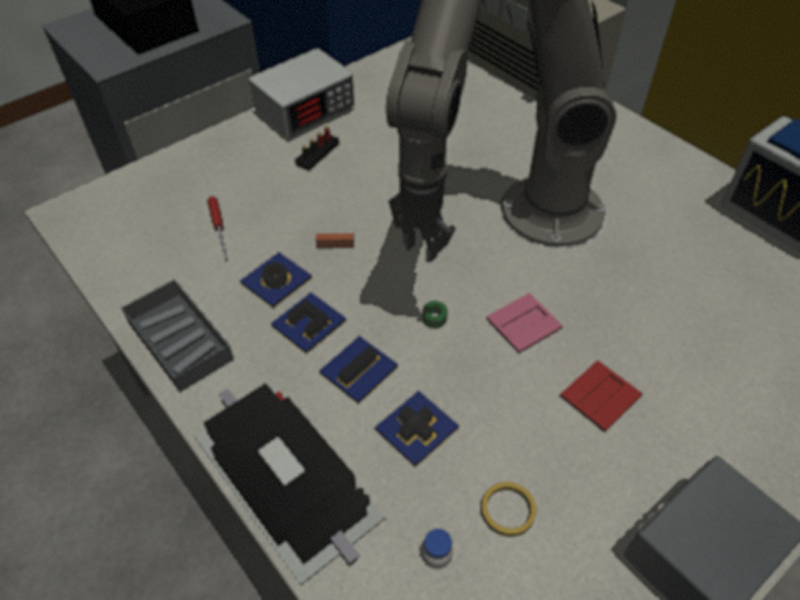

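All four cores sit in their cuts. The top-camera fit of the bar is off only because the arm hides it; the scene view shows it seated. Handing in.

```bash
python3 -c "
from bench import r
print(r.hand_in())"
```

```text
the job is handed in; nothing more can be done
None
```

I put all four bare cores (cross, ring, U and bar, in that order) in their matching blue trays and handed the job in at about 31 s of the 93 s allowed. I lowered each core slowly until the wrist force showed it touching. That came about 4 mm above its pick height each time, which matches the yellow floor. Only then did I release it.

- **Position:** in the last pictures, the cross, ring and U fit to within about 3.5 mm of their tray centres in both cameras (limit 11 mm), with yellow showing around each.
- **Bar, one check failed:** the top-camera fit read 38 mm off, because the arm was covering the bar in that picture. The scene camera puts it about 2 mm from centre and shows it seated. I did not retake the top view.
- **Look-alikes:** the copper bar was found where it started in both views. In the last check, the network found the green ring only in the scene view, also where it started. The top view had it partly behind the arm, and the network did not find it there.
- **Ring fit:** the 8° turn in its scene fit means nothing, since the ring is round.

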